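# Re-zero a microscope's fine focus: to the stop, then five clicks back

### The arm

A 6-joint arm with a two-finger parallel gripper is mounted at the origin on the work surface. World frame = base frame: x ahead of the robot, y to its left, z up, the work surface at z = 0. Lengths are in m, angles in degrees, forces in N, time in s.
With the tool pointing down it reaches from about 0.3 to 0.75 m from the base axis. Payload 8.5 kg.
Tool frame: the origin (TCP) lies between the finger pads; the fingertips stand 25 mm ahead of it and the grasp point (between the pads) lies 6 mm ahead of it; x points along the fingers, y is the direction in which the jaws open and shut, and the axes are right-handed (so a half turn about x gives the same grasp; the last joint's range is limited). The gripper opens to 85 mm and grips with 20 to 120 N. Pads are 22 mm wide; open, the fingers measure 114 mm over their backs; the gripper's body (76 mm by 85 mm) begins 54 mm behind the grasp point. The pads swing forward as they close: fully open they stand 13 mm farther back than shut.
Start: joints at [57.45, 21.807, 74.336, -0, 83.858, -12.336], TCP at [0.19, 0.516, 0.256] pointing down, gripper open.
Joint ranges: [-178.18, 178.18], [-50.72, 133.34], [12.68, 142.11], [-81.47, 261.47], [9.98, 163.14], [-165.26, 165.26]. Speed limits (degrees/s): [136.94, 136.94, 180, 180, 180, 180].

### API

Orientations are given as a 3x3 rotation matrix whose columns are the frame's x, y, z axes.
In Python, from rig import sensors, get_image, workorder gives the robot as it stands.
- The arm moves only by the tool arm_command, never from a script. Its argument "plan" is a list that holds one entry, the list of rows, each a list of 6 numbers: the shift along the tool's x, y, z in units of 25 mm (1.0 is 25 mm), then the turn, a rotation vector about the tool's x, y, z in units of 6 degrees (1.0 is 6 degrees). In form: [[[dx, dy, dz, ax, ay, az], ...]]. A call has 1 to 10 rows; each row is the pose to reach, as a shift and turn from the pose commanded when the call began, along the tool's axes at that moment; what a row does not reach only later rows make up. A row lasts 1/10 s, in which the tool goes at most 50 mm and 8.59 degrees, less where a joint would pass 70% of its speed; a pose out of reach is approached as far as the arm can. A call with a gripper value outside its range is refused whole. "jaw" is the closure, from 0 (fully open) to 1 (shut), set as the call begins (left out, the last holds). The fingers move at their own pace and stop on an object; "newtons" is the grip in N (left out, the last holds). Time passes only in rows, so rows that repeat a pose let the fingers close. It gives the time, the measured TCP pose, the force and the opening at its end, in the units of the state.
- sensors.observe(): the state, without advancing time (a new reading comes with each control period).
- get_image(name): name is "scene" or "top" or "wrist"; returns a dict with "img" (420x560x3 uint8, red, green, blue), "fx", "fy", "cx", "cy" (pixels), "T" (4x4, takes a point from camera to world coordinates). Camera axes: x right, y up, looking along -z (the intrinsics and any distortion apply to the point x, -y, -z); pixel columns grow to the right and rows downward; lengths in m; the calibration is good to about 2 mm. The wrist camera is an equidistant fisheye: a pixel r from the principal point sees the ray r / f radians off the axis. A picture is of the moment at which its call begins. There is no depth.
- workorder.close_job(): hands the job in, once; it reports no verdict.
The state is a dict: "time_s": time; "q": joint angles; "qvel": joint speeds; "joint_efforts": joint torques, N m; "position": TCP position; "tool_rot": TCP orientation; "ft_force": force on the tool from outside, world axes, zero at the start; "wrist_torque": the same for the moment, N m; "grip_width": finger opening in m.
Only numpy, scipy, OpenCV 4.12 (cv2) and the standard library are available. Lean on these libraries where they do the work, as an engineer would, in place of code of your own. Each camera call takes 0.05 s, during which the arm holds its last target. There are 200 camera calls.

### The job

Set the fine focus of the digital microscope to its working height: turn the knurled knob on top of the column clockwise until it comes up gently against its stop, without straining it there, then turn it back (counter-clockwise) exactly five clicks and let go, leaving it resting in the fifth click. Leave the dish on the stage and the things in the tray where they are.

Things in the scene. Friction and masses are not known exactly. Their poses are not given: they have to be found in the camera images.
- stand: microscope stand, fixed to the bench: black XY-stage base 215 x 175 mm, 48 mm high, silver column, black stage disc (top 58 mm up), two grey micrometer heads sticking out 125 mm from its +x and -y faces. Origin: centre of the base at bench level; z up; the column axis stands at x = -72 mm, the stage disc centre at x = +40 mm.
- zero_stop: dark grey drive head on top of the column, 53 mm in diameter, 18 mm high, fixed to the stand; it houses the click ball and the stop pin of the focus screw. Origin: on the column axis at its underside, 196 mm above the bench. The stop inside stands 20 mm from the axis; it is strained by more than about 0.38 N m on the knob.
- knob (a point): round knurled silver hand knob above the drive head, 38 mm in diameter, 22 mm high, red line on its top from centre to rim. The point: its centre, on the screw axis, half-way up, 237 mm above the bench. Its underside is 12 mm above the drive head (bare 12 mm stem between). z up; x along the red line. Seen from above, clockwise lowers the scope to a hard stop, counter-clockwise raises it.
- focus_knob: the same knob; origin: axis, underside; z up. 20 clicks a turn (18 deg each). Its click ball takes about 0.2 N m to leave a notch and lets a released knob fall into the nearer one; a grip under about 25 N may slip. At the stop it also sits in a notch: count from there. Clamped on its screw at any angle, so the red line does not tell where the stop is. Starts 3 to 7 clicks from it; range 17.
- scope (a point): the lens end (lowest point, on its axis) of the grey pen-shaped microscope, 35 mm in diameter, 106 mm long, held over the stage by the carriage on the column. z up. It stands 89.5 mm above the bench with the knob at its stop and rises 0.1 mm a click (too little to read from this position). Its top is 196 mm above the bench, 112 mm from the column axis.
- dish_mid (a point): lidded clear-and-cream culture dish, 58 mm in diameter, 14 mm high, loose on the stage disc under the scope. The point is its centre.
- tray: white plastic tray 200 x 300 x 17 mm, fixed, beside the stand. Origin: centre of its underside.
- jar_mid (a point): amber jar with white lid, 44 mm in diameter, 57 mm high, loose in the tray. The point is its centre.
- slide_box_mid (a point): blue slide box 87 x 36 x 32 mm, loose in the tray. The point is its centre.
- spare_dish_mid (a point): lidded dish with amber contents, 58 mm in diameter, 16 mm high, loose in the tray. The point is its centre.

How it is judged:
By the outcome, as a careful person would: the job done as asked, in the order asked, and still so for the second after the job is handed in, with the robot touching nothing.
It also fails if it takes over 72 s, if anything falls off the work surface, if the arm or the gripper's body presses on something with over 40 N, if the wrist force passes 120 N, or if a joint passes its speed limit or range.

## Working session

There is one attempt and no reset: what is moved stays moved. The work goes in short steps, Python scripts to look and compute and a tool call to move; the robot and the scene stay as the last step left them, time stands still between calls to the robot, and variables do not carry over. Pictures are saved under pics/ and viewed, about 8 in all and at most 12, crops included, and the job is handed in when it is done.

Besides the shell and the picture viewer there is one more tool, called after ">>>" as name(argument=value, ...), one argument or row to a line, values as JSON. arm_command: Moves the arm, as the interface text tells. Its arguments: {"type":"object","properties":{"plan":{"type":"array","items":{"type":"array","items":{"type":"array","items":{"type":"number"}}}},"jaw":{"type":"number"},"newtons":{"type":"number"}},"required":["plan"]}

```bash
mkdir -p pics; cat > h.py <<'E'
import numpy as np,cv2
from rig import sensors,get_image,workorder
def shot(n,f):
    d=get_image(n); cv2.imwrite('pics/'+f,d['img'][:,:,::-1].copy()); 
    np.savez('pics/'+f[:-4]+'.npz',**{k:d[k] for k in d}); return d
def ray(f,u,v):
    d=np.load('pics/'+f+'.npz'); p=np.array([(u-d['cx'])/d['fx'],(d['cy']-v)/d['fy'],-1.]); T=d['T']
    return T[:3,3],T[:3,:3]@p
def atz(f,u,v,z):
    o,r=ray(f,u,v); return o+r*(z-o[2])/r[2]
def proj(f,P):
    d=np.load('pics/'+f+'.npz'); p=np.linalg.inv(d['T'])@np.r_[P,1]; return d['cx']-d['fx']*p[0]/p[2], d['cy']+d['fy']*p[1]/p[2]
E
python3 - <<'E'
from h import *
a=shot('scene','s1.png');b=shot('top','t1.png')
for d in(a,b): print({k:(np.round(d[k],3).tolist()) for k in d if k!='img'})
cv2.imwrite('pics/st1.png',np.vstack([cv2.resize(np.hstack([a['img'],b['img']]),(800,300))])[:,:,::-1])
s=sensors.observe();print(s)
E
```

```text
{'fx': 382.566, 'fy': 382.566, 'cx': 280.569, 'cy': 213.206, 'T': [[0.022, -0.624, 0.781, 1.18], [1.0, 0.018, -0.013, 0.197], [-0.006, 0.781, 0.624, 0.625], [0.0, 0.0, 0.0, 1.0]]}
{'fx': 480.81, 'fy': 480.81, 'cx': 269.675, 'cy': 217.39, 'T': [[-0.022, 0.988, -0.153, 0.465], [-0.999, -0.026, -0.021, 0.183], [-0.025, 0.153, 0.988, 1.097], [0.0, 0.0, 0.0, 1.0]]}
{'time_s': 0.1, 'q': array([ 5.74490802e+01,  2.18377445e+01,  7.43782957e+01, -2.21320508e-03,
        8.38563101e+01, -1.23363972e+01]), 'qvel': array([ 0.03888121, -0.09049903, -0.10945187,  0.01711484, -0.04096983,
        0.06770016]), 'joint_efforts': array([ 3.80847399e-03, -4.49221802e+01, -2.31653613e+01, -1.52643734e-04,
        3.65674059e-03,  2.28436431e-05]), 'position': array([0.1899413 , 0.51592924, 0.25578018]), 'tool_rot': array([[-6.47048058e-04,  3.45531762e-01,  9.38406832e-01],
       [-1.08505275e-03,  9.38406234e-01, -3.45532289e-01],
       [-9.99999202e-01, -1.24179691e-03, -2.32273745e-04]]), 'ft_force': array([ 0.13221897, -0.05248367, -0.45339837]), 'wrist_torque': array([-0.01861738,  0.00121332,  0.04460437]), 'grip_width': 0.08543853630610945}
```

View pics/t1.png

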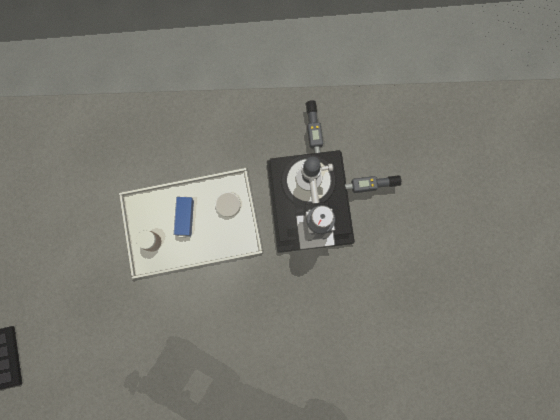

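View pics/s1.png

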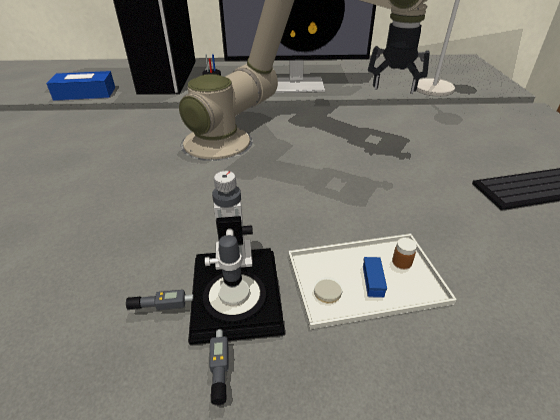

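The top picture shows the knob near (322,215), with the scope further from the robot at about (312,168). The scene picture shows the knob near (225,180). Next I'll enlarge both.

```bash
python3 - <<'E'
from h import *
a=cv2.imread('pics/t1.png')[190:240,295:345];b=cv2.imread('pics/s1.png')[160:210,200:250]
cv2.imwrite('pics/c1.png',np.hstack([cv2.resize(x,(400,400),interpolation=cv2.INTER_CUBIC) for x in(a,b)]))
E
```

```text
(no output)
```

View pics/c1.png

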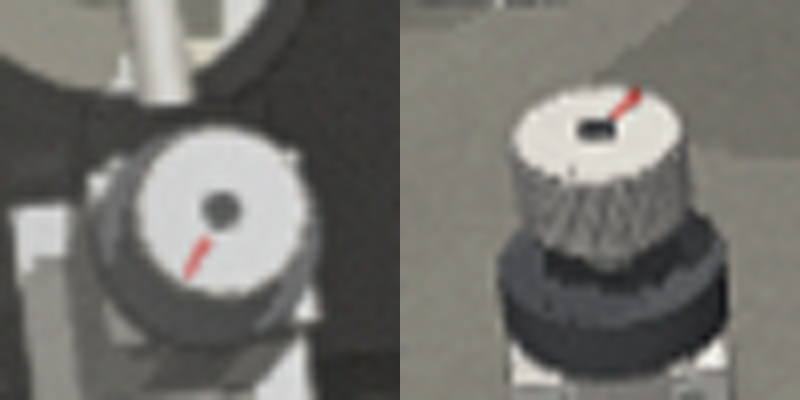

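The crops put the knob's top centre at (322.2,215.8) in the top view and (224.3,175.9) in the scene view. The red line's tip is at about (318,224.4) in the top view.

```bash
python3 - <<'E'
from h import *
A=atz('t1',322.2,215.8,.248);B=atz('s1',224.3,175.9,.248);print(A,B)
R=atz('t1',318,224.4,.248);d=R-A;print('line',np.degrees(np.arctan2(d[1],d[0])),np.linalg.norm(d))
o1,r1=ray('t1',322.2,215.8);o2,r2=ray('s1',224.3,175.9)
M=np.c_[r1,-r2];t=np.linalg.lstsq(M,o2-o1,rcond=None)[0];print(o1+r1*t[0],o2+r2*t[1])
for p in [(270,157),(342,151),(353,244),(278,251)]: print(atz('t1',*p,.048))
print('scope top',atz('t1',312,165,.196))
E
```

```text
[0.59710758 0.10766982 0.248     ] [0.59797755 0.10623989 0.248     ]
line 152.20810575865482 0.01728177028730165
[0.59719655 0.10761902 0.24742832] [0.59732906 0.10613872 0.24758049]
[0.76533958 0.20194567 0.048     ]
[0.77448512 0.03974637 0.048     ]
[0.56424736 0.02533507 0.048     ]
[0.55296457 0.1892258  0.048     ]
scope top [0.70469173 0.11877692 0.196     ]
```

>>> arm_command(
  plan=[
    [[-2, 0, 0, 0, 0, 0], [-2, -1, 2, 0, 0, 0], [-2, -2, 4, 0, 0, 0], [-2, -3, 6, 0, 0, 0], [-2, -3.7, 7.6, 0, 0, 0], [-2, -4.4, 9.2, 0, 0, 0], [-2, -5, 10.5, 0, 0, 0], [-2, -5, 10.5, 0, 0, 0], [-2, -5, 10.5, 0, 0, 0]],
  ],
  jaw=0,
)

```text
time_s: 1.0
position: [0.3934, 0.3077, 0.306]
tool_rot: [[-0.001, 0.347, 0.938], [-0.0, 0.938, -0.347], [-1.0, -0.0, -0.001]]
ft_force: [-0.9, -0.4, 0.0]
grip_width: 0.0854
```

>>> arm_command(
  plan=[
    [[0, -1, 2, 0, 0, 0], [0, -1.8, 4, 0, 0, 0], [0, -2.7, 6, 0, 0, 0], [0, -3.6, 8, 0, 0, 0], [0, -4.3, 9.5, 0, 0, 0], [0, -4.7, 10.4, 0, 0, 0], [0, -4.7, 10.4, 0, 0, 0], [0, -4.7, 10.4, 0, 0, 0], [0, -4.7, 10.4, 0, 0, 0]],
  ],
)

```text
time_s: 1.9
position: [0.5957, 0.1098, 0.3065]
tool_rot: [[-0.0, 0.343, 0.939], [0.0, 0.939, -0.343], [-1.0, 0.0, -0.0]]
ft_force: [-0.1, 0.1, 0.6]
grip_width: 0.0852
```

```bash
python3 - <<'E'
from h import *
d=shot('wrist','w1.png');print({k:np.round(d[k],3).tolist() for k in d if k!='img'})
s=sensors.observe();print(s['position'],s['q'],s['ft_force'],s['wrist_torque'])
E
```

```text
{'fx': 325.192, 'fy': 325.192, 'cx': 287.88, 'cy': 208.016, 'T': [[0.344, -0.896, -0.28, 0.525], [0.939, 0.329, 0.102, 0.135], [0.001, -0.298, 0.954, 0.424], [0.0, 0.0, 0.0, 1.0]]}
[0.59566713 0.10974654 0.30670562] [-7.51982910e-01  2.60607566e+01  5.91555849e+01  1.35369463e-02
  9.47720792e+01 -7.06712364e+01] [ 0.05008282 -0.15183452 -0.12396129] [-0.05878043  0.00042237  0.01782499]
```

View pics/w1.png

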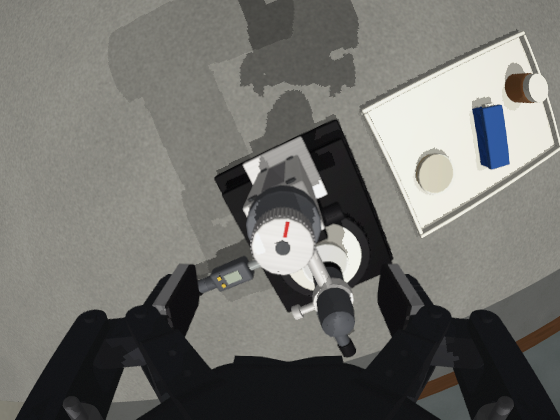

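The wrist picture shows the knob top centred near (283,247), with the red line's tip at about (287,222). The finger tips sit clear of it on both sides, at about (180,290) and (400,290).

```bash
cat >> h.py <<'E'
def fish(f,u,v,z):
    d=np.load('pics/'+f+'.npz'); x,y=u-d['cx'],v-d['cy']; r=np.hypot(x,y); th=r/d['fx']
    p=np.array([np.sin(th)*x/r,-np.sin(th)*y/r,-np.cos(th)]); T=d['T']; o=T[:3,3]; w=T[:3,:3]@p
    return o+w*(z-o[2])/w[2]
E
python3 - <<'E'
from h import *
A=fish('w1',283,247,.248);B=fish('w1',287,222,.248);d=B-A
print(A,np.degrees(np.arctan2(d[1],d[0])),np.linalg.norm(d))
for p in[(251,247),(316,246),(283,216),(284,276)]: print(fish('w1',*p,.248))
E
```

```text
[0.59831971 0.10540481 0.248     ] 151.2779289000626 0.01592049793735601
[0.59186741 0.0875084  0.248     ]
[0.60449803 0.12395613 0.248     ]
[0.58015328 0.11216666 0.248     ]
[0.61698624 0.09909625 0.248     ]
```

>>> arm_command(
  plan=[
    [[0.4, -0.1, 0.1, 0, 0, 0], [1.0, -0.1, 0.1, 0, 0, 0], [1.5, -0.1, 0.1, 0, 0, 0], [2.0, -0.1, 0.1, 0, 0, 0], [2.3, -0.1, 0.1, 0, 0, 0], [2.4, -0.1, 0.1, 0, 0, 0], [2.4, -0.1, 0.1, 0, 0, 0], [2.4, -0.1, 0.1, 0, 0, 0]],
  ],
)

```text
time_s: 2.75
position: [0.5982, 0.1049, 0.2469]
tool_rot: [[0.001, 0.345, 0.938], [-0.0, 0.938, -0.345], [-1.0, 0.0, 0.001]]
ft_force: [-0.1, 0.1, 0.0]
grip_width: 0.0852
```

>>> arm_command(
  plan=[
    [[0, 0, 0, 0, 0, 0], [0, 0, 0, 0, 0, 0], [0, 0, 0, 0, 0, 0], [0, 0, 0, 0, 0, 0], [0, 0, 0, 0, 0, 0], [0, 0, 0, 0, 0, 0], [0, 0, 0, 0, 0, 0], [0, 0, 0, 0, 0, 0], [0, 0, 0, 0, 0, 0], [0, 0, 0, 0, 0, 0]],
  ],
  jaw=1,
  newtons=35,
)

```text
time_s: 3.75
position: [0.5982, 0.1051, 0.2467]
tool_rot: [[0.001, 0.345, 0.939], [0.001, 0.939, -0.345], [-1.0, 0.001, 0.001]]
ft_force: [0.9, 5.9, 5.0]
grip_width: 0.037
```

```bash
cat >st.py <<'E'
from h import *
s=sensors.observe();R=s['tool_rot'];print(round(s['time_s'],2),s['position'].round(4),'yaw',np.degrees(np.arctan2(R[1,1],R[0,1])).round(2),'q6',s['q'][5].round(2),'F',s['ft_force'].round(2),'M',s['wrist_torque'].round(3),'eff6',s['joint_efforts'][5].round(3),s['grip_width'].round(4))
E
python3 st.py
```

```text
Traceback (most recent call last):
  File "st.py", line 2, in <module>
    s=sensors.observe();R=s['tool_rot'];print(round(s['time_s'],2),s['position'].round(4),'yaw',np.degrees(np.arctan2(R[1,1],R[0,1])).round(2),'q6',s['q'][5].round(2),'F',s['ft_force'].round(2),'M',s['wrist_torque'].round(3),'eff6',s['joint_efforts'][5].round(3),s['grip_width'].round(4))
                                                                                                                                                                                                                                                                       ^^^^^^^^^^^^^^^^^^^^^
AttributeError: 'float' object has no attribute 'round'
```

```bash
sed -i "s/s\['grip_width'\].round(4)/round(s['grip_width'],4)/" st.py; python3 st.py
```

```text
3.75 [0.5982 0.1051 0.2467] yaw 69.8 q6 -71.01 F [0.91 5.93 5.01] M [ 0.876 -0.148  0.016] eff6 0.008 0.037
```

>>> arm_command(
  plan=[
    [[0, 0.03, 0, 0, 0, 0], [0, 0.03, 0, 0, 0, 0], [0, 0.03, 0, 0.3, 0, 0], [0, 0.03, 0, 0.5, 0, 0], [0, 0.03, 0, 0.5, 0, 0], [0, 0.03, 0, 0.5, 0, 0]],
  ],
)

```text
time_s: 4.35
position: [0.5983, 0.1052, 0.2467]
tool_rot: [[0.0, 0.394, 0.919], [-0.001, 0.919, -0.394], [-1.0, -0.0, 0.001]]
ft_force: [0.5, 1.3, 5.8]
grip_width: 0.0369
```

```bash
python3 st.py
```

```text
4.35 [0.5983 0.1052 0.2467] yaw 66.78 q6 -67.94 F [0.5  1.34 5.82] M [0.318 0.094 0.109] eff6 0.116 0.0369
```

>>> arm_command(
  plan=[
    [[0, 0, 0, 0.3, 0, 0], [0, 0, 0, 0.5, 0, 0], [0, 0, 0, 0.5, 0, 0]],
  ],
)

```text
time_s: 4.65
position: [0.5983, 0.1052, 0.2468]
tool_rot: [[0.0, 0.442, 0.897], [-0.001, 0.897, -0.442], [-1.0, -0.0, 0.001]]
ft_force: [-0.8, 1.3, 6.8]
grip_width: 0.0367
```

```bash
python3 st.py
```

```text
4.65 [0.5983 0.1052 0.2468] yaw 63.76 q6 -64.92 F [-0.78  1.28  6.8 ] M [0.286 0.085 0.184] eff6 0.365 0.0367
```

>>> arm_command(
  plan=[
    [[0, 0, 0, 0.3, 0, 0], [0, 0, 0, 0.6, 0, 0], [0, 0, 0, 0.9, 0, 0], [0, 0, 0, 1.2, 0, 0], [0, 0, 0, 1.5, 0, 0], [0, 0, 0, 1.8, 0, 0], [0, 0, 0, 2.0, 0, 0], [0, 0, 0, 2.0, 0, 0]],
  ],
)

```text
time_s: 5.45
position: [0.5982, 0.1051, 0.2467]
tool_rot: [[0.0, 0.619, 0.785], [-0.001, 0.785, -0.619], [-1.0, -0.001, 0.001]]
ft_force: [-1.8, 0.1, 6.7]
grip_width: 0.0373
```

```bash
python3 st.py
```

```text
5.45 [0.5982 0.1051 0.2467] yaw 51.74 q6 -52.9 F [-1.8   0.07  6.7 ] M [0.205 0.134 0.02 ] eff6 0.198 0.0373
```

>>> arm_command(
  plan=[
    [[0, 0, 0, 0.6, 0, 0], [0, 0, 0, 1.2, 0, 0], [0, 0, 0, 1.8, 0, 0], [0, 0, 0, 2.4, 0, 0], [0, 0, 0, 3.0, 0, 0], [0, 0, 0, 3.6, 0, 0], [0, 0, 0, 4.2, 0, 0], [0, 0, 0, 4.8, 0, 0], [0, 0, 0, 5.4, 0, 0], [0, 0, 0, 5.8, 0, 0]],
  ],
)

```text
time_s: 6.45
position: [0.5979, 0.1049, 0.2468]
tool_rot: [[-0.001, 0.957, 0.29], [-0.001, 0.29, -0.957], [-1.0, -0.001, 0.001]]
ft_force: [-3.0, 0.5, 6.8]
grip_width: 0.0368
```

```bash
python3 st.py
```

```text
6.45 [0.5979 0.1049 0.2468] yaw 16.83 q6 -18.0 F [-3.03  0.47  6.83] M [ 0.058  0.499 -0.037] eff6 -0.366 0.0368
```

>>> arm_command(
  plan=[
    [[0, 0, 0, 0.1, 0, 0], [0, 0, 0, 0.2, 0, 0], [0, 0, 0, 0.2, 0, 0]],
  ],
)

```text
time_s: 6.75
position: [0.5979, 0.1049, 0.2467]
tool_rot: [[-0.001, 0.962, 0.271], [-0.001, 0.271, -0.962], [-1.0, -0.001, 0.001]]
ft_force: [-2.0, 0.4, 7.0]
grip_width: 0.0369
```

```bash
python3 st.py
```

```text
6.75 [0.5979 0.1049 0.2467] yaw 15.75 q6 -16.92 F [-1.99  0.38  7.01] M [0.042 0.461 0.038] eff6 0.099 0.0369
```

>>> arm_command(
  plan=[
    [[0, 0, 0, 0.1, 0, 0], [0, 0, 0, 0.2, 0, 0], [0, 0, 0, 0.2, 0, 0]],
  ],
)

```text
time_s: 7.05
position: [0.5979, 0.1049, 0.2468]
tool_rot: [[-0.001, 0.968, 0.251], [-0.001, 0.251, -0.968], [-1.0, -0.001, 0.001]]
ft_force: [-2.9, 0.2, 7.0]
grip_width: 0.0366
```

```bash
python3 st.py
```

```text
7.05 [0.5979 0.1049 0.2468] yaw 14.55 q6 -15.73 F [-2.94  0.2   6.95] M [0.028 0.448 0.055] eff6 0.138 0.0366
```

>>> arm_command(
  plan=[
    [[0, 0, 0, 0.1, 0, 0], [0, 0, 0, 0.2, 0, 0], [0, 0, 0, 0.3, 0, 0], [0, 0, 0, 0.3, 0, 0]],
  ],
)

```text
time_s: 7.45
position: [0.5979, 0.1049, 0.2468]
tool_rot: [[-0.001, 0.975, 0.221], [-0.001, 0.221, -0.975], [-1.0, -0.001, 0.001]]
ft_force: [-2.9, 0.4, 7.8]
grip_width: 0.0365
```

```bash
python3 st.py
```

```text
7.45 [0.5979 0.1049 0.2468] yaw 12.76 q6 -13.93 F [-2.95  0.42  7.84] M [0.054 0.51  0.118] eff6 0.199 0.0365
```

>>> arm_command(
  plan=[
    [[0, 0, 0, 0.4, 0, 0], [0, 0, 0, 0.8, 0, 0], [0, 0, 0, 1.2, 0, 0], [0, 0, 0, 1.6, 0, 0], [0, 0, 0, 2.0, 0, 0], [0, 0, 0, 2.3, 0, 0], [0, 0, 0, 2.5, 0, 0], [0, 0, 0, 2.6, 0, 0], [0, 0, 0, 2.7, 0, 0], [0, 0, 0, 2.7, 0, 0]],
  ],
)

```text
time_s: 8.45
position: [0.5977, 0.1049, 0.2467]
tool_rot: [[-0.001, 0.998, -0.06], [-0.001, -0.06, -0.998], [-1.0, -0.001, 0.001]]
ft_force: [-3.5, -0.4, 7.8]
grip_width: 0.0368
```

```bash
python3 st.py
```

```text
8.45 [0.5977 0.1049 0.2467] yaw -3.45 q6 2.27 F [-3.48 -0.36  7.75] M [0.102 0.645 0.07 ] eff6 0.14 0.0368
```

>>> arm_command(
  plan=[
    [[0, 0, 0, 0.1, 0, 0], [0, 0, 0, 0.2, 0, 0], [0, 0, 0, 0.3, 0, 0], [0, 0, 0, 0.3, 0, 0]],
  ],
)

```text
time_s: 8.85
position: [0.5977, 0.1049, 0.2467]
tool_rot: [[-0.001, 0.996, -0.091], [-0.001, -0.091, -0.996], [-1.0, -0.001, 0.001]]
ft_force: [-3.5, 0.2, 6.7]
grip_width: 0.0371
```

```bash
python3 st.py
```

```text
8.85 [0.5977 0.1049 0.2467] yaw -5.24 q6 4.07 F [-3.49  0.21  6.67] M [0.086 0.668 0.136] eff6 0.199 0.0371
```

>>> arm_command(
  plan=[
    [[0, 0, 0, 0.1, 0, 0], [0, 0, 0, 0.2, 0, 0], [0, 0, 0, 0.3, 0, 0], [0, 0, 0, 0.3, 0, 0]],
  ],
)

```text
time_s: 9.25
position: [0.5977, 0.1049, 0.2467]
tool_rot: [[-0.001, 0.992, -0.122], [-0.001, -0.122, -0.992], [-1.0, -0.001, 0.001]]
ft_force: [-3.7, 0.4, 7.7]
grip_width: 0.0368
```

```bash
python3 st.py
```

```text
9.25 [0.5977 0.1049 0.2467] yaw -7.03 q6 5.86 F [-3.75  0.42  7.71] M [0.06  0.64  0.166] eff6 0.255 0.0368
```

>>> arm_command(
  plan=[
    [[0, 0, 0, 0.2, 0, 0], [0, 0, 0, 0.4, 0, 0], [0, 0, 0, 0.6, 0, 0], [0, 0, 0, 0.8, 0, 0], [0, 0, 0, 0.8, 0, 0]],
  ],
)

```text
time_s: 9.75
position: [0.5976, 0.1049, 0.2467]
tool_rot: [[-0.002, 0.979, -0.206], [-0.001, -0.206, -0.979], [-1.0, -0.001, 0.002]]
ft_force: [-4.2, 0.9, 7.1]
grip_width: 0.0371
```

```bash
python3 st.py
```

```text
9.75 [0.5976 0.1049 0.2467] yaw -11.88 q6 10.71 F [-4.18  0.85  7.07] M [ 0.074  0.731 -0.167] eff6 0.022 0.0371
```

>>> arm_command(
  plan=[
    [[0, 0, 0, 0.3, 0, 0], [0, 0, 0, 0.6, 0, 0], [0, 0, 0, 0.9, 0, 0], [0, 0, 0, 1.2, 0, 0], [0, 0, 0, 1.4, 0, 0], [0, 0, 0, 1.5, 0, 0], [0, 0, 0, 1.6, 0, 0], [0, 0, 0, 1.6, 0, 0]],
  ],
)

```text
time_s: 10.55
position: [0.5976, 0.105, 0.2467]
tool_rot: [[-0.002, 0.931, -0.366], [-0.001, -0.366, -0.931], [-1.0, -0.001, 0.002]]
ft_force: [-4.0, -0.5, 8.1]
grip_width: 0.037
```

```bash
python3 st.py
```

```text
10.55 [0.5976 0.105  0.2467] yaw -21.44 q6 20.28 F [-3.97 -0.55  8.14] M [0.039 0.749 0.064] eff6 0.14 0.037
```

>>> arm_command(
  plan=[
    [[0, 0, 0, 0.1, 0, 0], [0, 0, 0, 0.2, 0, 0], [0, 0, 0, 0.2, 0, 0]],
  ],
)

```text
time_s: 10.85
position: [0.5976, 0.105, 0.2467]
tool_rot: [[-0.002, 0.923, -0.385], [-0.001, -0.385, -0.923], [-1.0, -0.001, 0.002]]
ft_force: [-4.5, 0.2, 7.8]
grip_width: 0.0368
```

```bash
python3 st.py
```

```text
10.85 [0.5976 0.105  0.2467] yaw -22.64 q6 21.47 F [-4.47  0.2   7.8 ] M [0.129 0.77  0.059] eff6 0.18 0.0368
```

>>> arm_command(
  plan=[
    [[0, 0, 0, 0.1, 0, 0], [0, 0, 0, 0.2, 0, 0], [0, 0, 0, 0.2, 0, 0]],
  ],
)

```text
time_s: 11.15
position: [0.5976, 0.105, 0.2467]
tool_rot: [[-0.002, 0.915, -0.404], [-0.001, -0.404, -0.915], [-1.0, -0.001, 0.002]]
ft_force: [-3.9, -0.7, 6.8]
grip_width: 0.0371
```

```bash
python3 st.py
```

```text
11.15 [0.5976 0.105  0.2467] yaw -23.83 q6 22.67 F [-3.86 -0.7   6.83] M [0.141 0.761 0.141] eff6 0.219 0.0371
```

>>> arm_command(
  plan=[
    [[0, 0, 0, 0.4, 0, 0], [0, 0, 0, 0.8, 0, 0], [0, 0, 0, 1.2, 0, 0], [0, 0, 0, 1.6, 0, 0], [0, 0, 0, 1.9, 0, 0], [0, 0, 0, 2.2, 0, 0], [0, 0, 0, 2.4, 0, 0], [0, 0, 0, 2.5, 0, 0], [0, 0, 0, 2.6, 0, 0], [0, 0, 0, 2.6, 0, 0]],
  ],
)

```text
time_s: 12.15
position: [0.5975, 0.1051, 0.2467]
tool_rot: [[-0.002, 0.772, -0.635], [-0.001, -0.635, -0.772], [-1.0, -0.001, 0.002]]
ft_force: [-5.4, 1.1, 7.2]
grip_width: 0.037
```

```bash
python3 st.py
```

```text
12.15 [0.5975 0.1051 0.2467] yaw -39.44 q6 38.28 F [-5.41  1.12  7.18] M [0.227 0.888 0.038] eff6 0.14 0.037
```

>>> arm_command(
  plan=[
    [[0, 0, 0, 0.1, 0, 0], [0, 0, 0, 0.2, 0, 0], [0, 0, 0, 0.2, 0, 0]],
  ],
)

```text
time_s: 12.45
position: [0.5974, 0.1051, 0.2467]
tool_rot: [[-0.002, 0.759, -0.651], [-0.001, -0.651, -0.759], [-1.0, -0.001, 0.002]]
ft_force: [-5.2, 0.6, 7.9]
grip_width: 0.0371
```

```bash
python3 st.py
```

```text
12.45 [0.5974 0.1051 0.2467] yaw -40.63 q6 39.47 F [-5.17  0.58  7.92] M [0.211 0.924 0.142] eff6 0.179 0.0371
```

>>> arm_command(
  plan=[
    [[0, 0, 0, 0.1, 0, 0], [0, 0, 0, 0.2, 0, 0], [0, 0, 0, 0.2, 0, 0]],
  ],
)

```text
time_s: 12.75
position: [0.5974, 0.1051, 0.2467]
tool_rot: [[-0.002, 0.745, -0.667], [-0.001, -0.667, -0.745], [-1.0, -0.001, 0.002]]
ft_force: [-4.9, 1.1, 8.2]
grip_width: 0.0369
```

```bash
python3 st.py
```

```text
12.75 [0.5974 0.1051 0.2467] yaw -41.83 q6 40.67 F [-4.85  1.14  8.18] M [0.24  0.941 0.145] eff6 0.218 0.0369
```

>>> arm_command(
  plan=[
    [[0, 0, 0, 0.4, 0, 0], [0, 0, 0, 0.8, 0, 0], [0, 0, 0, 1.2, 0, 0], [0, 0, 0, 1.5, 0, 0], [0, 0, 0, 1.8, 0, 0], [0, 0, 0, 2.0, 0, 0], [0, 0, 0, 2.2, 0, 0], [0, 0, 0, 2.3, 0, 0], [0, 0, 0, 2.4, 0, 0], [0, 0, 0, 2.4, 0, 0]],
  ],
)

```text
time_s: 13.75
position: [0.5974, 0.1052, 0.2467]
tool_rot: [[-0.002, 0.556, -0.831], [-0.001, -0.831, -0.556], [-1.0, -0.001, 0.002]]
ft_force: [-5.5, 1.4, 8.2]
grip_width: 0.0372
```

```bash
python3 st.py
```

```text
13.75 [0.5974 0.1052 0.2467] yaw -56.24 q6 55.08 F [-5.53  1.42  8.17] M [ 0.268  0.975 -0.024] eff6 0.099 0.0372
```

>>> arm_command(
  plan=[
    [[0, 0, 0, 0.1, 0, 0], [0, 0, 0, 0.1, 0, 0]],
  ],
)

```text
time_s: 13.95
position: [0.5974, 0.1053, 0.2467]
tool_rot: [[-0.002, 0.547, -0.837], [-0.001, -0.837, -0.547], [-1.0, -0.001, 0.002]]
ft_force: [-5.7, 1.1, 7.1]
grip_width: 0.0373
```

```bash
python3 st.py
```

```text
13.95 [0.5974 0.1053 0.2467] yaw -56.83 q6 55.67 F [-5.68  1.06  7.07] M [0.354 0.971 0.038] eff6 0.12 0.0373
```

>>> arm_command(
  plan=[
    [[0, 0, 0, 0.1, 0, 0], [0, 0, 0, 0.1, 0, 0]],
  ],
)

```text
time_s: 14.15
position: [0.5974, 0.1053, 0.2467]
tool_rot: [[-0.002, 0.538, -0.843], [-0.001, -0.843, -0.538], [-1.0, -0.001, 0.002]]
ft_force: [-5.3, 1.6, 7.7]
grip_width: 0.0369
```

```bash
python3 st.py
```

```text
14.15 [0.5974 0.1053 0.2467] yaw -57.43 q6 56.27 F [-5.27  1.57  7.72] M [0.366 0.986 0.087] eff6 0.153 0.0369
```

>>> arm_command(
  plan=[
    [[0, 0, 0, 0.1, 0, 0], [0, 0, 0, 0.1, 0, 0]],
  ],
)

```text
time_s: 14.35
position: [0.5974, 0.1053, 0.2467]
tool_rot: [[-0.002, 0.53, -0.848], [-0.001, -0.848, -0.53], [-1.0, -0.001, 0.002]]
ft_force: [-5.4, 1.4, 8.7]
grip_width: 0.0373
```

```bash
python3 st.py
```

```text
14.35 [0.5974 0.1053 0.2467] yaw -58.02 q6 56.87 F [-5.4   1.44  8.72] M [0.276 0.919 0.099] eff6 0.193 0.0373
```

>>> arm_command(
  plan=[
    [[0, 0, 0, 0.1, 0, 0], [0, 0, 0, 0.1, 0, 0]],
  ],
)

```text
time_s: 14.55
position: [0.5973, 0.1053, 0.2467]
tool_rot: [[-0.002, 0.521, -0.854], [-0.001, -0.854, -0.521], [-1.0, -0.001, 0.002]]
ft_force: [-4.7, 1.6, 7.9]
grip_width: 0.0368
```

```bash
python3 st.py
```

```text
14.55 [0.5973 0.1053 0.2467] yaw -58.62 q6 57.46 F [-4.75  1.63  7.86] M [0.313 0.937 0.154] eff6 0.236 0.0368
```

>>> arm_command(
  plan=[
    [[0, 0, 0, 0.1, 0, 0], [0, 0, 0, 0.1, 0, 0]],
  ],
)

```text
time_s: 14.75
position: [0.5973, 0.1053, 0.2467]
tool_rot: [[-0.002, 0.512, -0.859], [-0.001, -0.859, -0.512], [-1.0, -0.001, 0.002]]
ft_force: [-4.9, 1.1, 7.2]
grip_width: 0.0372
```

```bash
python3 st.py
```

```text
14.75 [0.5973 0.1053 0.2467] yaw -59.21 q6 58.06 F [-4.87  1.08  7.16] M [0.359 0.933 0.148] eff6 0.279 0.0372
```

>>> arm_command(
  plan=[
    [[0, 0, 0, 0.1, 0, 0], [0, 0, 0, 0.1, 0, 0]],
  ],
)

```text
time_s: 14.95
position: [0.5973, 0.1053, 0.2467]
tool_rot: [[-0.002, 0.503, -0.864], [-0.001, -0.864, -0.503], [-1.0, -0.001, 0.002]]
ft_force: [-6.1, 0.8, 7.5]
grip_width: 0.0372
```

```bash
python3 st.py
```

```text
14.95 [0.5973 0.1053 0.2467] yaw -59.81 q6 58.66 F [-6.07  0.82  7.53] M [0.347 0.933 0.275] eff6 0.324 0.0372
```

>>> arm_command(
  plan=[
    [[0, 0, 0, -0.6, 0, 0], [0, 0, 0, -1.2, 0, 0], [0, 0, 0, -1.8, 0, 0], [0, 0, 0, -2.4, 0, 0], [0, 0, 0, -3.0, 0, 0], [0, 0, 0, -3.6, 0, 0], [0, 0, 0, -4.2, 0, 0], [0, 0, 0, -4.8, 0, 0], [0, 0, 0, -5.4, 0, 0], [0, 0, 0, -6.0, 0, 0]],
  ],
)

```text
time_s: 15.95
position: [0.5976, 0.105, 0.2467]
tool_rot: [[-0.002, 0.916, -0.402], [-0.001, -0.402, -0.916], [-1.0, -0.001, 0.002]]
ft_force: [-4.5, 1.6, 7.8]
grip_width: 0.0366
```

>>> arm_command(
  plan=[
    [[0, 0, 0, -0.6, 0, 0], [0, 0, 0, -1.2, 0, 0], [0, 0, 0, -1.8, 0, 0], [0, 0, 0, -2.4, 0, 0], [0, 0, 0, -3.0, 0, 0], [0, 0, 0, -3.6, 0, 0], [0, 0, 0, -4.2, 0, 0], [0, 0, 0, -4.8, 0, 0], [0, 0, 0, -5.4, 0, 0], [0, 0, 0, -6.0, 0, 0]],
  ],
)

```text
time_s: 16.95
position: [0.5979, 0.1049, 0.2467]
tool_rot: [[-0.001, 0.977, 0.213], [-0.001, 0.213, -0.977], [-1.0, -0.001, 0.001]]
ft_force: [-2.2, -0.0, 7.0]
grip_width: 0.0371
```

```bash
python3 st.py
```

```text
16.95 [0.5979 0.1049 0.2467] yaw 12.31 q6 -13.49 F [-2.15 -0.01  6.96] M [0.083 0.505 0.007] eff6 0.833 0.0371
```

>>> arm_command(
  plan=[
    [[0, 0, 0, -0.6, 0, 0], [0, 0, 0, -1.2, 0, 0], [0, 0, 0, -1.8, 0, 0], [0, 0, 0, -2.4, 0, 0], [0, 0, 0, -2.8, 0, 0], [0, 0, 0, -3.2, 0, 0], [0, 0, 0, -3.5, 0, 0], [0, 0, 0, -3.6, 0, 0], [0, 0, 0, -3.6, 0, 0], [0, 0, 0, -3.6, 0, 0]],
  ],
)

```text
time_s: 17.95
position: [0.5981, 0.105, 0.2467]
tool_rot: [[-0.0, 0.831, 0.556], [-0.001, 0.556, -0.831], [-1.0, -0.001, 0.001]]
ft_force: [-1.7, 1.2, 6.2]
grip_width: 0.037
```

```bash
python3 st.py
```

```text
17.95 [0.5981 0.105  0.2467] yaw 33.77 q6 -34.94 F [-1.74  1.2   6.2 ] M [0.146 0.323 0.015] eff6 0.021 0.037
```

>>> arm_command(
  plan=[
    [[0, 0, 0, 0, 0, 0], [0, 0, 0, 0, 0, 0], [0, 0, 0, 0, 0, 0], [0, 0, 0, 0, 0, 0], [0, 0, 0, 0, 0, 0], [0, 0, 0, 0, 0, 0], [0, 0, 0, 0, 0, 0], [0, 0, 0, 0, 0, 0]],
  ],
  jaw=0,
)

```text
time_s: 18.75
position: [0.5983, 0.1055, 0.2463]
tool_rot: [[-0.0, 0.831, 0.556], [-0.0, 0.556, -0.831], [-1.0, -0.0, -0.0]]
ft_force: [-0.6, 0.0, 0.6]
grip_width: 0.0856
```

>>> arm_command(
  plan=[
    [[-0.4, 0, 0, 0, 0, 0], [-0.8, 0, 0, 0, 0, 0], [-1.2, 0, 0, 0, 0, 0], [-1.6, 0, 0, 0, 0, 0], [-2, 0, 0, 0, 0, 0], [-2.4, 0, 0, 0, 0, 0], [-2.4, 0, 0, 0, 0, 0]],
  ],
)

```text
time_s: 19.45
position: [0.5987, 0.1055, 0.3081]
tool_rot: [[0.003, 0.831, 0.556], [-0.0, 0.556, -0.831], [-1.0, 0.002, 0.002]]
ft_force: [0.5, -0.5, 0.4]
grip_width: 0.0854
```

```bash
python3 st.py; python3 - <<'E'
from h import *
d=shot('wrist','w2.png')
i=cv2.imread('pics/w2.png');cv2.imwrite('pics/c2.png',np.hstack([cv2.resize(i,(560,420)),cv2.resize(i[187:307,253:313],(210,420),interpolation=cv2.INTER_CUBIC)]))
for n in('w1','w2'):
  i=cv2.imread(f'pics/{n}.png').astype(int);m=(i[:,:,2]-np.maximum(i[:,:,1],i[:,:,0])>60);m[:190]=0;m[290:]=0;m[:,:240]=0;m[:,325:]=0
  v,u=np.nonzero(m);P=np.array([fish(n,a,b,.248)[:2] for a,b in zip(u,v)]);d=P.mean(0)-[.5978,.1055]
  print(n,len(u),u.mean(),v.mean(),np.degrees(np.arctan2(d[1],d[0])),np.hypot(*d))
E
```

```text
19.45 [0.5987 0.1055 0.3081] yaw 33.79 q6 -34.94 F [ 0.46 -0.54  0.38] M [ 0.032 -0.032  0.011] eff6 0.0 0.0854
w1 56 285.76785714285717 229.375 150.55759803409222 0.010805103495621343
w2 58 289.8448275862069 221.67241379310346 111.24941095783416 0.011161616817277845
```

View pics/c2.png

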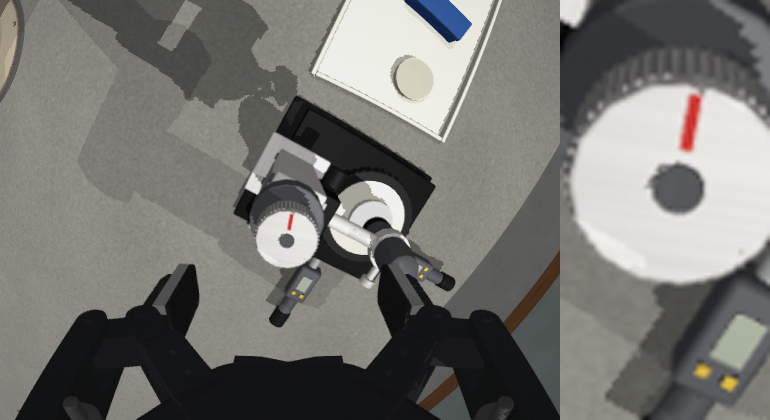

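The wrist view shows the gripper clear of the knob. The knob top is centred near (287,240), and the red line runs up to about (291,214). The line has moved about −39° from the start, where −7+5 clicks should give −36°. I'll re-measure it with each picture's own centre before handing in.

```bash
python3 - <<'E'
from h import *
r=[]
for n,c,m in(('w1',(283,247),(285.77,229.4)),('w2',(286.7,240.5),(289.84,221.7))):
  d=fish(n,*m,.248)-fish(n,*c,.248);r.append(np.degrees(np.arctan2(d[1],d[0])));print(n,fish(n,*c,.248),r[-1])
print('clicks',(r[1]-r[0])/18)
if abs(r[1]-r[0]+36)<6: print(workorder.close_job())
E
python3 st.py
```

```text
w1 [0.59831971 0.10540481 0.248     ] 151.4131159614185
w2 [0.5988093 0.1050378 0.248    ] 114.94954278225514
clicks -2.0257540655090756
the job is handed in; nothing more can be done
None
the job is handed in; nothing more can be done
```

The focus knob is set: I turned it clockwise to its stop, then back five clicks, and let go. The job is handed in. It reports no verdict.

- **Reaching the stop:** I gripped the knob at 35 N and turned it clockwise seven clicks. The first six were free. At the seventh notch the resistance rose about twice as fast as in a free click. I stopped there at about 0.23–0.28 N m by the sensors, which is above the 0.2 N m a click takes and below the 0.38 N m that strains the stop. Those readings carry roughly 0.03 N m of noise, and I only read them between moves.
- **Five clicks back:** I turned it 90° counter-clockwise from the stop notch. The moment about the knob axis was close to zero (0.015 N m) before I let go, so it was sitting in a notch. I then opened the gripper and lifted it clear, and the wrist force read about zero.
- **Check on the red line:** It ended −2.03 clicks from where it started, against −2 expected (seven clockwise, five back). A first, rougher estimate gave −39° instead of −36°. Measuring from the knob centre in each picture gave −36.5°.
- **Other items:** The arm went nowhere near the dish or the tray items. The last picture showed nothing disturbed in view, though the jar was out of frame. The last reading before hand-in was at 19.5 s.

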